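Clamp a vacuum cube with a removable crank

ROBOT

A 6-joint arm with a two-finger parallel gripper is mounted at the origin on the work surface. World frame = base frame: x ahead of the robot, y to its left, z up, the work surface at z = 0. Lengths are in m, angles in degrees, forces in N, time in s.
With the tool pointing down it reaches from about 0.3 to 0.85 m from the base axis. Payload 4.2 kg.
Tool frame: the origin (TCP) lies between the finger pads; the fingertips stand 14 mm ahead of it and the grasp point (between the pads) lies 5 mm behind it; z points along the fingers, y is the line along which they close (so a half turn about z gives the same grasp; the last joint's range is limited). The gripper opens to 91 mm and grips with 3 to 60 N. Pads are 32 mm wide; open, the fingers measure 118 mm over their backs; the gripper's body (76 mm by 178 mm) begins 60 mm behind the grasp point.
Start: joints at [-75.516, 18.312, 89.639, -0, 72.044, -1.146], TCP at [0.155, -0.554, 0.228] pointing down, gripper open.
Joint ranges: [-177.97, 177.97], [-48.28, 115.42], [12.27, 149.76], [-77.06, 257.06], [2.81, 150.46], [-146.56, 146.56]. Speed limits (degrees/s): [147.25, 147.25, 180, 180, 180, 180].

INTERFACE

Orientations are given as [roll, pitch, yaw] about the fixed x, y, z axes, in that order (R = Rz(yaw) Ry(pitch) Rx(roll)).
In Python, from rig import robot, viewer gives the robot as it stands.
- The arm moves only by the tool apply_moves, never from a script. Its argument "motion" is a list of rows, each an object of numbers: "tx", "ty", "tz": the shift along the tool's x, y, z in cm; "wx", "wy", "wz": the turn, a rotation vector about the tool's x, y, z in degrees. A call has 1 to 12 rows; each row shifts and turns the commanded pose from where the row before left it, along the tool's axes as they then stand; what a row does not reach is not made up. A row lasts 1/8 s, in which the tool goes at most 62.5 mm and 10.7 degrees, less where a joint would pass 70% of its speed; a pose out of reach is approached as far as the arm can. A call with a gripper value outside its range is refused whole. "claw" is the opening, from 0 (shut) to 1 (fully open), set as the call begins (left out, the last holds). The fingers move at their own pace and stop on an object; "grip_force" is the grip in N (left out, the last holds). Time passes only in rows, so rows that do not move let the fingers close. It gives the time, the measured TCP pose, the force, the opening and the grip force at its end, in the units of the state.
- robot.sense(): the state, without advancing time (a new reading comes with each control period).
- viewer.snapshot(name): name is "scene" or "top"; returns the picture (480x640x3 uint8, red, green, blue); there is no depth.
- viewer.camera_params(name): a dict with "fx", "fy", "cx", "cy" (pixels), "distortion" ([k1, k2, p1, p2, k3] as OpenCV has them; the pictures are not rectified), "R" (3x3) and "t" (3): a world point X has camera coordinates R X + t. Camera axes: x right, y down, z forward; pixel columns grow to the right and rows downward; lengths in m; the calibration is good to about 2 mm. A picture is of the moment at which its call begins. camera_params takes no time and is no camera call.
- robot.close_job(): hands the job in; it is judged then, once.
The state is a dict: "time": time; "joints": joint angles; "dq": joint speeds; "joint_efforts": joint torques, N m; "tool_pos": TCP position; "ee_rot": TCP orientation; "contact_force": force on the tool from outside, world axes, zero at the start; "moment": the same for the moment, N m; "gripper_width": opening from 0.0 (shut) to 1.0 (fully open); "gripper_force": force on a finger pad.
Only numpy, scipy, OpenCV 4.12 (cv2) and the standard library are available. Lean on these libraries where they do the work, as an engineer would, in place of code of your own. Each camera call takes 0.05 s, during which the arm holds its last target. There are 200 camera calls.

TASK

Fit the loose crank fully home onto the square drive shaft of the clamping slide, feeling gently for the square, and wind it clockwise through full turns until the jaw has pushed the vacuum cube against the end stop and the crank turns noticeably heavier, so that the cube is firmly clamped but not crushed. Leave the crank standing on the shaft, let go of it, and leave the other things on the table alone.

Things in the scene. Friction and masses are not known exactly. Their poses are not given: they have to be found in the camera images.
- crank: Removable balanced steel crank, 0.45 kg, standing on its hub. Origin: on the hub's axis at its underside; z up, x along the arm to the handle. Hub: 30 x 30 mm block, 44 mm tall, flats along x and y; in its underside a 15.5 mm square socket, 31 mm deep, sides along x and y. Arm 16 mm wide, 34 to 44 mm up. Opposite the handle, at 52 mm, a round counterweight 34 mm across, 26 to 52 mm up.
- crank_hub (a point): Point on the axis of the crank's hub, 28 mm above its underside: the place to grasp the hub, across its two flats beside the arm (fingers closing along y); x along the arm to the handle.
- handle_mid (a point): Middle of the crank's upright black handle, 23 mm thick, 50 mm tall, its axis 70 mm from the hub's. It lies 72 mm above the hub's underside (the handle runs from 45 to 95 mm). The handle is a free-spinning sleeve: a gripper that holds it need not turn while it carries it round.
- slide: Grey screw-driven clamping slide, fixed. Origin on the table below the drive shaft's axis; y along the bed (130 mm wide, 20 mm high, y -50 to 350 mm). Gearbox 80 x 80 x 60 mm round the origin, on it a collar, top at 62 mm. Clockwise turns (from above) drive the jaw to +y, 24 mm a turn. Self-locking; turning takes about 0.5 N m (7 N at the handle), plus 0.38 N m per 100 N of clamping.
- shaft_tip (a point): Top of the upright drive shaft on its axis, 92 mm above the table (axes of the slide, not turning with the shaft). A round pilot 12.4 mm across, 4 mm long, then a 14 mm square from 88 mm down to the collar at 62 mm, where the hub rests when fully home. The square's turn is not measured (any angle): see or feel it. The 15.5 mm socket drops on within about 5 degrees.
- jaw: Moving steel jaw of the slide, 75 mm wide, 30 mm thick, 58 mm high; origin at its underside's centre, 60 mm from the shaft along the slide's y when wound fully back (it may start up to 6 mm further on). Its pressing face is 15 mm further along y. Disc springs in the drive: once the cube is tight, force builds by 100 N per 60 degrees of crank. A firm clamp is 50 to 80 N; 120 N marks the cube.
- cube: Bare stainless vacuum cube with bored ports, 70 mm each way, about 1.4 kg, loose on the bed between the jaw and the end stop. Origin at its underside's centre. The end stop, a fixed steel block across the bed, 110 mm wide, 70 mm high, has its face 185 to 210 mm along the slide's y from the shaft, set anew each time and not measured.
- blank: Bystander, leave alone: blank flange, a steel disc 70 mm across, 12.5 mm thick; origin at its underside's centre or middle.
- gasket: Bystander, leave alone: copper gasket ring, 82 mm across, 5 mm thick; origin at its underside's centre or middle.
- wrench: Bystander, leave alone: steel open-ended wrench about 160 mm long; origin at its underside's centre or middle.
- gauge: Bystander, leave alone: white hand-held meter 55 x 150 x 28 mm; origin at its underside's centre or middle.
- wash: Bystander, leave alone: white bottle with a red cap, 60 mm across, 160 mm tall; origin at its underside's centre or middle.
- bolts: Bystander, leave alone: blue open plastic bin 120 x 170 x 60 mm; origin at its underside's centre or middle.
- cap: Bystander, leave alone: black round port cap, 48 mm across, 34 mm tall; origin at its underside's centre or middle.
Things that resemble listed ones, but are neither listed nor needed, are in the scene too. Of the things that look like the cube, the largest one is meant.

How it is judged (in metres and radians):
On the way, in this order (a step that is already met when the one before it is completed fails the run):
1. the crank is fully home on the square shaft, before the jaw has been wound on (z of crank in the frame of slide below 0.067 m and horizontal distance between crank and slide below 0.004 m and angle between crank's own z axis and vertical below 0.08 rad and distance of jaw from where it was at the start of the episode below 0.012 m), for 0.2 s.
2. with the crank home on the shaft, the jaw has been wound on by 25 mm or more (z of crank in the frame of slide below 0.067 m and horizontal distance between crank and slide below 0.004 m and angle between crank's own z axis and vertical below 0.08 rad and distance of jaw from where it was at the start of the episode above 0.025 m), for 0.1 s.
At the end, for the whole second after the job is handed in: The crank stands released and at rest on the shaft, its hub within 5 mm of the collar, within 4 mm of the shaft's axis and upright within 0.08 rad; the jaw presses the cube (against the end stop) with more than 30 N; cube at rest (z of crank in the frame of slide below 0.067 m and horizontal distance between crank and slide below 0.004 m and angle between crank's own z axis and vertical below 0.08 rad and contact force between jaw and cube above 30 N and linear speed of crank below 0.02 m/s and linear speed of cube below 0.01 m/s and contact force between the fingers and crank below 0.2 N); the robot touches nothing.
It fails at once if the cube is crushed: the jaw presses it with more than 120 N (contact force between jaw and cube above 120 N).
It fails at once if the crank is pressed on the shaft end or the gearbox with more than 35 N before it is home (z of crank in the frame of slide above 0.075 m and contact force between crank and slide above 35 N).
It fails at once if a bystander is moved by more than 30 mm (distance of any of blank, gasket, wrench, gauge, wash, bolts, cap from where it was at the start of the episode above 0.03 m).
It also fails if it takes over 72 s, if anything falls off the work surface, if the arm or the gripper's body presses on something with over 40 N, if the wrist force passes 120 N, or if a joint passes its speed limit or range.

## Working session

There is one attempt and no reset: what is moved stays moved. The work goes in short steps, Python scripts to look and compute and a tool call to move; the robot and the scene stay as the last step left them, time stands still between calls to the robot, and variables do not carry over. Pictures are saved under pics/ and viewed, at most 10 in all, crops included, and the job is handed in when it is done.

Besides the shell and the picture viewer there is one more tool, called after "Request:" as name([rows], argument=value, ...), one row to a line, values as JSON. apply_moves: Moves the arm, as the interface text tells. Its arguments: {"type":"object","properties":{"motion":{"type":"array"},"claw":{"type":"number"},"grip_force":{"type":"number"}},"required":["motion"]}

```bash
mkdir -p pics; ls
python3 - <<'E'
from rig import robot, viewer
import cv2,json
for n in("scene","top"):
    im=viewer.snapshot(n); cv2.imwrite(f"pics/{n}0.png",im[:,:,::-1])
    print(n,viewer.camera_params(n))
print(robot.sense())
E
```

```text
pics
scene {'fx': 597.5671934532057, 'fy': 597.5671934532057, 'cx': 327.09643975588546, 'cy': 230.74103241940077, 'distortion': array([0.03968078, 0.        , 0.        , 0.        , 0.        ]), 'R': array([[ 0.80244044,  0.59619677,  0.02527352],
       [ 0.32935289, -0.40717351, -0.85190164],
       [-0.4976103 ,  0.69192424, -0.52309162]]), 't': array([-0.44007681, -0.10492313,  1.85004841])}
top {'fx': 470.28155756204677, 'fy': 470.28155756204677, 'cx': 326.7035450123815, 'cy': 240.03378567166433, 'distortion': array([0.00114815, 0.        , 0.        , 0.        , 0.        ]), 'R': array([[ 0.02495667, -0.99938196, -0.02475587],
       [-0.99254045, -0.02181457, -0.11994826],
       [ 0.11933409,  0.02756472, -0.99247144]]), 't': array([-0.01708713,  0.54766206,  1.01003376])}
{'time': 0.1, 'joints': array([-7.55146781e+01,  1.83491162e+01,  8.97002557e+01,  3.73005869e-04,
        7.20435914e+01, -1.14522355e+00]), 'dq': array([ 0.08489784,  0.03777906, -0.2437003 , -0.04891939,  0.09789982,
       -0.08630145]), 'joint_efforts': array([-1.21666421e-04, -4.13334131e+01, -2.32509398e+01,  7.28981034e-02,
        4.22214030e-02, -5.15717193e-05]), 'tool_pos': array([ 0.15482516, -0.55331409,  0.22718724]), 'ee_rot': array([-1.79907062e+02, -2.21259740e-03,  1.56304283e+01]), 'contact_force': array([ 1.09082078, -0.64787309,  0.57093456]), 'moment': array([-0.01604482,  0.01140387, -0.00359586]), 'gripper_force': 0.0, 'gripper_width': 1.0010996511375376}
```

View pics/scene0.png

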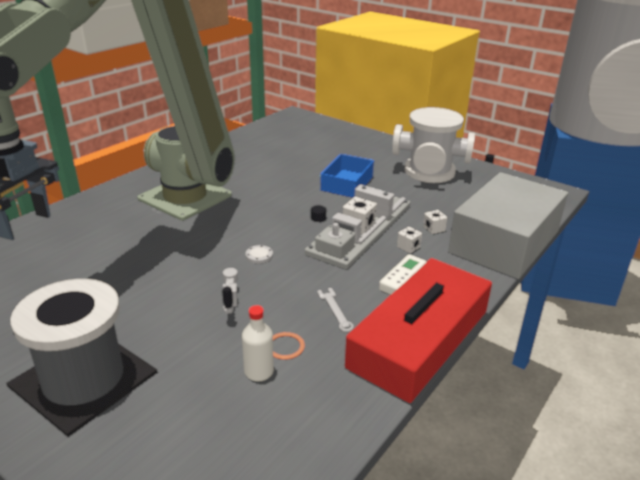

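View pics/top0.png

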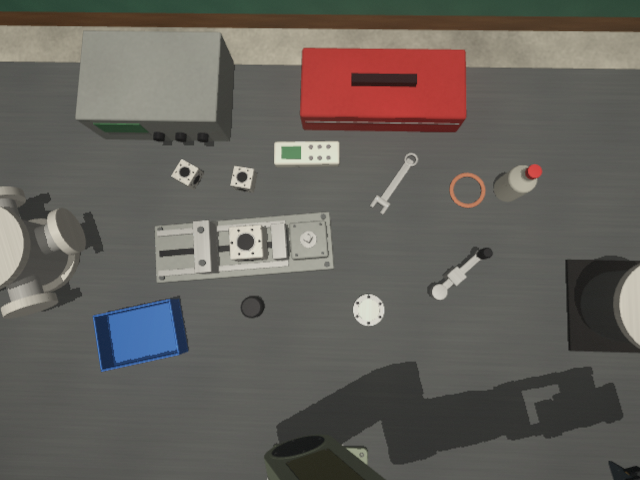

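The top view shows the crank with its hub at about (458,275), handle at (484,254) and counterweight at (440,292). The shaft is at (308,240) and the jaw at (279,240). There are three cube-like things: (246,242) on the bed is the largest and is the one meant, while (185,172) and (242,178) are small ones on the table. I'll confirm in an enlarged crop.

Run:
```python
import cv2,numpy as np
t=cv2.imread("pics/top0.png"); s=cv2.imread("pics/scene0.png")
z=lambda im,x,y,w,h,k:cv2.resize(im[y:y+h,x:x+w],None,fx=k,fy=k,interpolation=cv2.INTER_CUBIC)
a=z(t,150,200,190,95,4.2)[:,:798]; b=z(t,425,240,75,65,4); c=z(t,292,224,32,32,8); 
r=np.zeros((600,798,3),np.uint8); r[:min(399,a.shape[0]),:a.shape[1]]=a[:399]
r2=np.zeros((600,798,3),np.uint8)
H=cv2.resize(b,(230,200)); r[400:600,:230]=H; r[400:600,235:435]=cv2.resize(c,(200,200)); r[400:600,440:640]=z(s,325,220,30,30,200/30); r[400:600,645:798]=z(s,215,260,31,40,5)[:200,:153]
cv2.imwrite("pics/crop1.png",r)
```

```text
(no output)
```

View pics/crop1.png

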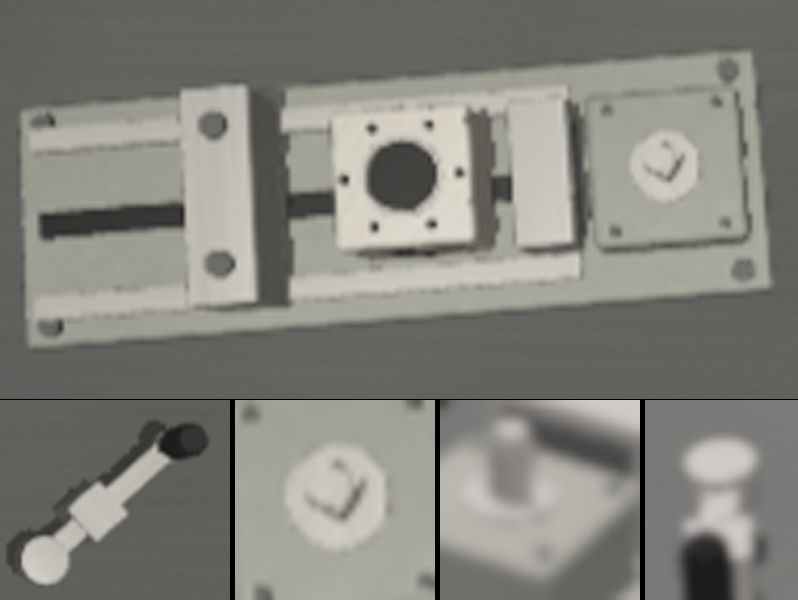

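The crop confirms it: the large bored cube on the bed sits between the jaw and the end stop. The crank lies with its handle to the upper right. The shaft shows as a dark V on the collar, whose edges give the square's turn. Next I'll measure.

```bash
cat > h.py <<'E'
import cv2,numpy as np
from rig import robot, viewer
def cam(n):
    p=viewer.camera_params(n); K=np.array([[p['fx'],0,p['cx']],[0,p['fy'],p['cy']],[0,0,1]]); return K,p['distortion'],p['R'],p['t']
def ray(n,uv):
    K,d,R,t=cam(n); q=cv2.undistortPoints(np.array(uv,float).reshape(-1,1,2),K,d)[:,0]
    return -R.T@t, np.c_[q,np.ones(len(q))]@R
def onz(n,uv,z):
    c,D=ray(n,uv); return c+D*((z-c[2])/D[:,2])[:,None]
def proj(n,X):
    K,d,R,t=cam(n); return cv2.projectPoints(np.array(X,float).reshape(-1,3),cv2.Rodrigues(R)[0],t,K,d)[0][:,0]
def blobs(m,mn=8):
    n,l,s,c=cv2.connectedComponentsWithStats(m.astype(np.uint8)); return [(s[i,4],c[i].round(2),s[i,:4]) for i in range(1,n) if s[i,4]>=mn],l
E
python3 - <<'E'
from h import *
t=cv2.imread("pics/top0.png"); g=cv2.cvtColor(t,6)
np.set_printoptions(precision=4,suppress=True)
roi=np.zeros_like(g); roi[240:310,425:500]=1
print("bright",blobs((g>140)&(roi>0))[0]); print("dark",blobs((g<50)&(roi>0))[0])
m=((g>140)&(roi>0)).astype(np.uint8); c=max(cv2.findContours(m,0,2)[0],key=cv2.contourArea)
pts=np.argwhere(m)[:,::-1]; 
pc=pts[(pts[:,0]<449)&(pts[:,1]>283)]; print("cw",pc.mean(0),len(pc), onz("top",pc.mean(0),.052))
print(g[228:252,296:321])
# bed quad
m=((g>110)).astype(np.uint8); m[:, :150]=0; m[:205]=0; m[290:]=0; m[:,340:]=0
c=max(cv2.findContours(cv2.morphologyEx(m,3,np.ones((5,5))),0,2)[0],key=cv2.contourArea); print(cv2.minAreaRect(c)); print(cv2.approxPolyDP(c,8,True)[:,0], )
E
```

```text
bright [(np.int32(608), array([453.28, 278.69]), array([432, 255,  48,  45], dtype=int32))]
dark [(np.int32(80), array([482.31, 253.66]), array([477, 248,  13,  11], dtype=int32))]
cw [439.9202 291.0423] 213 [[ 0.4412 -0.2493  0.052 ]]
[[160 159 159 159 158 160 160 160 161 162 162 161 161 161 160 161 161 161
  161 160 160 161 160 160 161]
 [161 160 160 159 159 160 161 160 160 161 162 161 161 161 161 160 161 161
  162 161 160 161 161 162 161]
 [162 161 161 161 160 161 161 160 160 161 161 165 165 164 161 160 161 161
  160 161 161 162 162 163 162]
 [161 162 161 161 161 161 161 161 157 166 177 184 182 182 179 175 166 161
  159 161 162 162 162 162 162]
 [161 161 161 162 162 163 162 157 172 186 193 197 195 194 195 193 184 162
  159 161 162 163 163 162 163]
 [161 162 162 162 162 163 167 174 191 199 197 187 172 189 194 196 195 181
  162 161 163 163 164 162 162]
 [162 162 163 162 162 172 182 192 195 198 198 177 148 167 191 197 196 197
  183 163 162 164 164 164 163]
 [163 162 163 162 166 186 193 195 196 199 198 191 184 174 184 196 196 197
  199 182 167 163 164 164 163]
 [164 163 163 162 177 19
[... 1155 characters left out ...]
6 165 165 170 173 186 190 192 183 185 167 159 166
  167 167 167 167 167 167 167]
 [165 165 167 167 167 166 166 165 166 165 166 170 171 161 167 168 169 169
  168 168 168 167 167 168 167]
 [166 166 167 167 168 167 166 165 165 166 167 166 166 167 168 169 169 169
  169 169 168 167 167 167 168]
 [167 168 166 167 167 167 166 165 165 165 166 168 167 167 168 168 169 169
  168 168 168 167 166 166 168]
 [167 167 166 166 166 167 166 166 165 166 166 167 168 168 169 169 168 168
  168 167 167 167 167 167 168]]
((242.45166015625, 246.2587127685547), (58.99529266357422, 177.80686950683594), 85.51539611816406)
[[329 213]
 [218 220]
 [219 245]
 [230 246]
 [218 273]
 [208 220]
 [155 226]
 [156 281]
 [333 268]]
```

Run:
```python
from h import *
np.set_printoptions(precision=4,suppress=True)
t=cv2.imread("pics/top0.png"); g=cv2.cvtColor(t,6)
cw=onz("top",[439.7,291.2],.052)[0]
h=onz("top",[484.3,253],.095)[0]
m=(g>140).astype(np.uint8); roi=np.zeros_like(m); roi[240:310,449:484]=1; 
p=np.argwhere((g>140)&(roi>0))[:,::-1]; print("hub+arm mean",p.mean(0))
# dark handle: top is brighter? print
print(g[244:264,474:496])
d=h-cw; print("cw",cw,"h",h,"yaw",np.degrees(np.arctan2(d[1],d[0])),"len",np.hypot(*d[:2]))
u=d[:2]/np.hypot(*d[:2]); print("hub",cw[:2]+52*u/1000, h[:2]-.07*u)
print("hub px", onz("top",[458.2,275],.044))
b=onz("top",[[329.5,212.5],[155,225.5],[156,281.5],[333,268.5]],.02); print(b)
for i,j in((0,1),(3,2)): e=b[j]-b[i]; print(np.hypot(*e[:2]),np.degrees(np.arctan2(-e[0],e[1])))
c=onz("top",[307.9,239.0],.062)[0]; print("collar",c)
mid=(b[0]+b[3])/2; e=(b[1]+b[2])/2-mid; e/=np.linalg.norm(e); print("from bed",mid+e*.05)
K=onz("top",[[303,239.2],[309,242.6],[312.6,236.4]],.062); print(K)
for i,j in((0,1),(2,1)): e=K[j]-K[i]; print(np.hypot(*e[:2]),np.degrees(np.arctan2(e[1],e[0]))%90)
print(proj("top",[[*c[:2],.092],[*c[:2],.088]]),proj("scene",[[*c[:2],.092],[*cw[:2],.052],[*h[:2],.095]]))
s=cv2.cvtColor(cv2.imread("pics/scene0.png"),6); print(s[222:240,328:346])
```

```text
hub+arm mean [461.232  271.5653]
[[ 93  94  93  93  94  93  92  93  92  93  92  92  93  92  92  92  92  92
   92  93  94  93]
 [ 94  94  94  94  94  94  94  94  94  93  93  93  94  94  93  93  94  93
   95  95  94  94]
 [ 81  79  81  91  95  94  94  94  94  94  94  93  93  94  93  94  95  94
   93  94  95  94]
 [ 57  58  57  76  80  90  94  93  94  83  80  74  73  74  75  84  91  93
   94  95  94  94]
 [ 57  57  57  58  57  89  84  81  75  54  50  38  42  45  47  62  75  92
   95  96  95  94]
 [ 58  57  57  57  58  74  56  47  33  29  34  44  50  51  52  49  52  79
   93  95  96  96]
 [ 58  57  63  83  63  41  31  27  29  32  45  51  51  53  52  51  52  60
   90  95  96  96]
 [ 57  63  82  91  56  32  30  31  30  35  51  51  53  52  51  52  52  49
   77  92  95  94]
 [ 59  71  91  64  36  30  26  29  31  37  51  51  52  52  51  52  52  52
   63  89  94  94]
 [ 65  86  82  46  29  30  29  28  31  36  49  52  52  52  52  52  53  52
   61  90  95  95]
 [ 75 134  94  41  28  29  30  29  30  29  46  52  52  52  52  54  51  49
   65  91  96  96]
 [128 172 114  41  28  28  29  28  30  32  3
[... 2125 characters left out ...]
177 179 178 176 172 165]
 [184 188 189 179 155 131 126 129 132 139 155 173 183 183 181 180 179 177]
 [188 194 195 183 157 132 126 129 133 140 159 179 189 188 184 181 180 180]
 [191 198 199 188 164 137 129 130 132 141 161 183 195 193 187 182 180 179]
 [190 197 200 194 177 155 141 135 136 143 162 184 195 194 186 181 180 179]
 [184 190 196 197 191 178 165 156 153 156 166 181 189 187 181 179 179 179]
 [181 182 188 191 191 188 182 177 176 175 175 176 177 177 177 179 179 180]
 [180 179 179 180 181 181 180 179 179 179 174 169 169 173 177 179 180 180]
 [181 180 178 176 175 174 172 171 174 175 173 171 172 176 179 180 180 179]
 [180 180 179 179 178 177 174 174 175 177 177 176 176 178 179 180 179 177]]
```

Run:
```python
from h import *
np.set_printoptions(precision=4,suppress=True)
t=cv2.imread("pics/top0.png"); g=cv2.cvtColor(t,6)
print(g[264:290,446:470])
print(g[281:302,429:452])
h=onz("top",[487.3,252.2],.095)[0]
for uv in([439.7,291.2],[440,292]):
    cw=onz("top",uv,.052)[0]; d=h-cw; u=d[:2]/np.hypot(*d[:2]); print("cw",cw,"h",h,"yaw",np.degrees(np.arctan2(d[1],d[0])),"len",np.hypot(*d[:2]),cw[:2]+.052*u,h[:2]-.07*u)
print(onz("top",[457,275.5],.044))
print(proj("scene",[[*(cw[:2]+.052*u),.044],h,cw]))
```

```text
[[ 96  96  97  96  97  97  97  98  96  96  97  85  63  58  58  58  60  76
  133 174 188 190 189 188]
 [ 95  96  95  96  95  95  84  93  95  95  85  64  58  59  57  60  88 141
  177 189 190 190 189 186]
 [ 95  96  95  96  96  85  64  78  89  86 103 104  71  58  61  92 148 181
  191 190 189 189 187 185]
 [ 97  97  97  97  86  67  66  68  78 123 161 166 122  73 107 154 185 191
  191 190 189 187 185 187]
 [ 96  87  81  82  68  69  73  74 124 169 187 190 173 142 167 188 192 192
  190 190 188 186 188 185]
 [ 96  68  59  61  68  73  88 141 172 187 189 190 191 183 189 193 192 192
  190 187 187 189 178 156]
 [ 85  65  63  68  73 107 150 183 188 189 190 190 190 191 188 190 192 191
  188 187 188 178 143 104]
 [ 64  62  68  75 106 161 187 189 187 188 189 191 189 190 191 189 188 188
  188 189 174 138 103  94]
 [ 63  69  74 106 162 187 192 191 189 187 188 190 190 189 190 190 188 188
  188 171 129  98  94  94]
 [ 70  73 106 159 188 192 191 192 191 189 188 188 190 190 189 190 191 190
  175 129  97  93  93  93]
 [ 74 105 159 186 190 193 192 192 192 191 189 188 188 190 190 188 191 192
  167 114  94  9
[... 3234 characters left out ...]
175 136 102  96
   96  96  96  96  96]
 [ 95  95  96  96  94  93  91 122 154 167 174 175 164 146 125 101  95  96
   95  95  96  96  96]
 [ 95  95  96  96  96  96  96  94  92  91 102 109  96  95  96  95  95  96
   95  96  96  95  95]
 [ 95  95  95  95  94  95  96  96  96  96  96  96  95  96  97  96  95  96
   95  96  96  96  95]]
cw [ 0.4409 -0.2488  0.052 ] h [ 0.5225 -0.3374  0.095 ] yaw -47.37024761786372 len 0.1204409856741516 [ 0.4761 -0.287 ] [ 0.4751 -0.2859]
cw [ 0.4392 -0.2494  0.052 ] h [ 0.5225 -0.3374  0.095 ] yaw -46.5827322583199 len 0.12112840246697054 [ 0.475  -0.2872] [ 0.4744 -0.2866]
[[ 0.4757 -0.2877  0.044 ]]
[[228.6213 287.0391]
 [226.5468 287.3391]
 [228.8811 271.2728]]
```

```bash
cat > plan.py <<'E'
import numpy as np
def rows(p0,y0,wps):
    "tool-down rows: wps=[(x,y,z,yaw,n)]; prints tool cm/deg"
    p=np.array(p0,float);y=y0
    for *q,y1,n in wps:
        q=np.array(q); dp=(q-p)/n; dy=(y1-y)/n
        for i in range(n):
            a=np.radians(y); r=dict(tx=round(100*(dp[0]*np.cos(a)+dp[1]*np.sin(a)),2),ty=round(100*(dp[0]*np.sin(a)-dp[1]*np.cos(a)),2),tz=round(-100*dp[2],2))
            if abs(dy)>.01:r['wz']=round(-dy,2)
            print(str(r).replace("'",'"')); y+=dy
        p=q
E
python3 -c "
from plan import *
rows([.155,-.554,.228],15.63,[(.4757,-.287,.15,133.5,12)])"
```

```text
{"tx": np.float64(3.17), "ty": np.float64(-1.42), "tz": np.float64(0.65), "wz": -9.82}
{"tx": np.float64(3.37), "ty": np.float64(-0.86), "tz": np.float64(0.65), "wz": -9.82}
{"tx": np.float64(3.47), "ty": np.float64(-0.27), "tz": np.float64(0.65), "wz": -9.82}
{"tx": np.float64(3.46), "ty": np.float64(0.32), "tz": np.float64(0.65), "wz": -9.82}
{"tx": np.float64(3.36), "ty": np.float64(0.91), "tz": np.float64(0.65), "wz": -9.82}
{"tx": np.float64(3.15), "ty": np.float64(1.47), "tz": np.float64(0.65), "wz": -9.82}
{"tx": np.float64(2.86), "ty": np.float64(1.98), "tz": np.float64(0.65), "wz": -9.82}
{"tx": np.float64(2.48), "ty": np.float64(2.44), "tz": np.float64(0.65), "wz": -9.82}
{"tx": np.float64(2.02), "ty": np.float64(2.83), "tz": np.float64(0.65), "wz": -9.82}
{"tx": np.float64(1.51), "ty": np.float64(3.13), "tz": np.float64(0.65), "wz": -9.82}
{"tx": np.float64(0.95), "ty": np.float64(3.34), "tz": np.float64(0.65), "wz": -9.82}
{"tx": np.float64(0.37), "ty": np.float64(3.46), "tz": np.float64(0.65), "wz": -9.82}
```

Request:
apply_moves([
  {"tx": 3.2, "ty": -1.4, "tz": 0.6, "wz": -9.8},
  {"tx": 3.4, "ty": -0.9, "tz": 0.6, "wz": -9.8},
  {"tx": 3.5, "ty": -0.3, "tz": 0.6, "wz": -9.8},
  {"tx": 3.5, "ty": 0.3, "tz": 0.6, "wz": -9.8},
  {"tx": 3.4, "ty": 0.9, "tz": 0.6, "wz": -9.8},
  {"tx": 3.1, "ty": 1.5, "tz": 0.6, "wz": -9.8},
  {"tx": 2.9, "ty": 2.0, "tz": 0.6, "wz": -9.8},
  {"tx": 2.5, "ty": 2.4, "tz": 0.6, "wz": -9.8},
  {"tx": 2.0, "ty": 2.8, "tz": 0.6, "wz": -9.8},
  {"tx": 1.5, "ty": 3.1, "tz": 0.6, "wz": -9.8},
  {"tx": 0.9, "ty": 3.3, "tz": 0.6, "wz": -9.8},
  {"tx": 0.4, "ty": 3.5, "tz": 0.6, "wz": -9.8},
], claw=1)

```text
invalid input
```

Request:
apply_moves([
  {"tx": 3.2, "ty": -1.4, "tz": 0.6, "wx": 0, "wy": 0, "wz": -9.8},
  {"tx": 3.4, "ty": -0.9, "tz": 0.6, "wx": 0, "wy": 0, "wz": -9.8},
])

```text
time: 0.35
tool_pos: [0.2091, -0.5083, 0.2153]
ee_rot: [-180.0, -0.0, 35.5]
contact_force: [0.8, -0.8, 0.2]
gripper_width: 1.002
gripper_force: 0.0
```

Request:
apply_moves([
  {"tx": 3.5, "ty": -0.3, "tz": 0.6, "wx": 0, "wy": 0, "wz": -9.8},
  {"tx": 3.5, "ty": 0.3, "tz": 0.6, "wx": 0, "wy": 0, "wz": -9.8},
  {"tx": 3.4, "ty": 0.9, "tz": 0.6, "wx": 0, "wy": 0, "wz": -9.8},
  {"tx": 3.1, "ty": 1.5, "tz": 0.6, "wx": 0, "wy": 0, "wz": -9.8},
  {"tx": 2.9, "ty": 2.0, "tz": 0.6, "wx": 0, "wy": 0, "wz": -9.8},
  {"tx": 2.5, "ty": 2.4, "tz": 0.6, "wx": 0, "wy": 0, "wz": -9.8},
  {"tx": 2.0, "ty": 2.8, "tz": 0.6, "wx": 0, "wy": 0, "wz": -9.8},
  {"tx": 1.5, "ty": 3.1, "tz": 0.6, "wx": 0, "wy": 0, "wz": -9.8},
  {"tx": 0.9, "ty": 3.3, "tz": 0.6, "wx": 0, "wy": 0, "wz": -9.8},
  {"tx": 0.4, "ty": 3.5, "tz": 0.6, "wx": 0, "wy": 0, "wz": -9.8},
  {"tx": 0, "ty": 0, "tz": 0, "wx": 0, "wy": 0, "wz": 0},
])

```text
time: 1.72
tool_pos: [0.4773, -0.2849, 0.155]
ee_rot: [-180.0, -0.1, 133.4]
contact_force: [-0.7, -0.1, 0.1]
gripper_width: 1.004
gripper_force: 0.0
```

Request:
apply_moves([
  {"tx": 0, "ty": -0.26, "tz": 2.5, "wx": 0, "wy": 0, "wz": 0},
  {"tx": 0, "ty": 0, "tz": 2.5, "wx": 0, "wy": 0, "wz": 0},
  {"tx": 0, "ty": 0, "tz": 2.0, "wx": 0, "wy": 0, "wz": 0},
  {"tx": 0, "ty": 0, "tz": 2.0, "wx": 0, "wy": 0, "wz": 0},
  {"tx": 0, "ty": 0, "tz": 2.0, "wx": 0, "wy": 0, "wz": 0},
  {"tx": 0, "ty": 0, "tz": 1.2, "wx": 0, "wy": 0, "wz": 0},
  {"tx": 0, "ty": 0, "tz": 1.0, "wx": 0, "wy": 0, "wz": 0},
  {"tx": 0, "ty": 0, "tz": 0, "wx": 0, "wy": 0, "wz": 0},
])

```text
time: 2.72
tool_pos: [0.4741, -0.2882, 0.0235]
ee_rot: [-180.0, -0.1, 133.2]
contact_force: [0.6, 0.8, -0.4]
gripper_width: 0.999
gripper_force: 0.0
```

Run:
```python
from h import *
s=viewer.snapshot("scene")[:,:,::-1]; t=viewer.snapshot("top")[:,:,::-1]
cv2.imwrite("pics/s1.png",s);cv2.imwrite("pics/t1.png",t)
f=lambda im,x,y:cv2.resize(im[y:y+90,x:x+90],(396,396),interpolation=2)
cv2.imwrite("pics/c1.png",np.hstack([f(s,185,230),f(t,415,230)]))
```

```text
(no output)
```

View pics/c1.png

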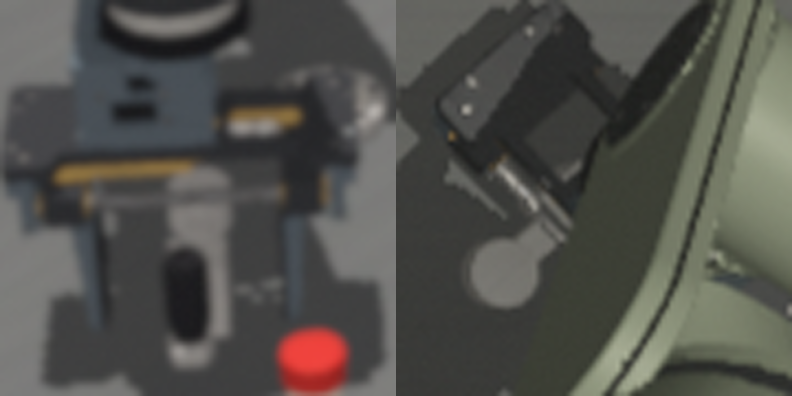

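The fingers straddle the hub evenly, with the handle at about (228,298) in the scene picture. Closing now.

Request:
apply_moves([
  {"tx": 0, "ty": 0, "tz": 0, "wx": 0, "wy": 0, "wz": 0},
  {"tx": 0, "ty": 0, "tz": 0, "wx": 0, "wy": 0, "wz": 0},
  {"tx": 0, "ty": 0, "tz": 0, "wx": 0, "wy": 0, "wz": 0},
  {"tx": 0, "ty": 0, "tz": 0, "wx": 0, "wy": 0, "wz": 0},
  {"tx": 0, "ty": 0, "tz": 0, "wx": 0, "wy": 0, "wz": 0},
  {"tx": 0, "ty": 0, "tz": 0, "wx": 0, "wy": 0, "wz": 0},
  {"tx": 0, "ty": 0, "tz": 0, "wx": 0, "wy": 0, "wz": 0},
], claw=0.2, grip_force=35)

```text
time: 3.7
tool_pos: [0.4747, -0.288, 0.024]
ee_rot: [180.0, 0.0, 133.2]
contact_force: [0.7, 1.5, -0.5]
gripper_width: 0.324
gripper_force: 35.0
```

```bash
python3 -c "
from plan import *
rows([.4745,-.288,.024],133.3,[(.4745,-.288,.15,133.3,3),(.5458,.0356,.15,151.6,8)])"
```

```text
{"tx": np.float64(0.0), "ty": np.float64(0.0), "tz": np.float64(-4.2)}
{"tx": np.float64(0.0), "ty": np.float64(0.0), "tz": np.float64(-4.2)}
{"tx": np.float64(0.0), "ty": np.float64(0.0), "tz": np.float64(-4.2)}
{"tx": np.float64(2.33), "ty": np.float64(3.42), "tz": np.float64(-0.0), "wz": -2.29}
{"tx": np.float64(2.19), "ty": np.float64(3.51), "tz": np.float64(-0.0), "wz": -2.29}
{"tx": np.float64(2.05), "ty": np.float64(3.6), "tz": np.float64(-0.0), "wz": -2.29}
{"tx": np.float64(1.91), "ty": np.float64(3.68), "tz": np.float64(-0.0), "wz": -2.29}
{"tx": np.float64(1.76), "ty": np.float64(3.75), "tz": np.float64(-0.0), "wz": -2.29}
{"tx": np.float64(1.61), "ty": np.float64(3.82), "tz": np.float64(-0.0), "wz": -2.29}
{"tx": np.float64(1.45), "ty": np.float64(3.88), "tz": np.float64(-0.0), "wz": -2.29}
{"tx": np.float64(1.3), "ty": np.float64(3.93), "tz": np.float64(-0.0), "wz": -2.29}
```

Request:
apply_moves([
  {"tx": 0, "ty": 0, "tz": -4.2, "wx": 0, "wy": 0, "wz": 0},
  {"tx": 0, "ty": 0, "tz": -4.2, "wx": 0, "wy": 0, "wz": 0},
  {"tx": 0, "ty": 0, "tz": -4.2, "wx": 0, "wy": 0, "wz": 0},
  {"tx": 2.3, "ty": 3.4, "tz": 0, "wx": 0, "wy": 0, "wz": -2.3},
  {"tx": 2.2, "ty": 3.5, "tz": 0, "wx": 0, "wy": 0, "wz": -2.3},
  {"tx": 2.05, "ty": 3.6, "tz": 0, "wx": 0, "wy": 0, "wz": -2.3},
  {"tx": 1.9, "ty": 3.7, "tz": 0, "wx": 0, "wy": 0, "wz": -2.3},
  {"tx": 1.75, "ty": 3.75, "tz": 0, "wx": 0, "wy": 0, "wz": -2.3},
  {"tx": 1.6, "ty": 3.8, "tz": 0, "wx": 0, "wy": 0, "wz": -2.3},
  {"tx": 1.45, "ty": 3.9, "tz": 0, "wx": 0, "wy": 0, "wz": -2.3},
  {"tx": 1.3, "ty": 3.9, "tz": 0, "wx": 0, "wy": 0, "wz": -2.3},
  {"tx": 0, "ty": 0, "tz": 0, "wx": 0, "wy": 0, "wz": 0},
])

```text
time: 5.2
tool_pos: [0.5459, 0.037, 0.149]
ee_rot: [-180.0, -0.1, 151.8]
contact_force: [-0.1, -1.8, -4.3]
gripper_width: 0.33
gripper_force: 35.0
```

Run:
```python
from h import *
s=viewer.snapshot("scene")[:,:,::-1]; t=viewer.snapshot("top")[:,:,::-1]
cv2.imwrite("pics/s2.png",s);cv2.imwrite("pics/t2.png",t); print(robot.sense()['tool_pos'],robot.sense()['ee_rot'])
f=lambda im,x,y:cv2.resize(im[y:y+80,x:x+80],(400,400),interpolation=2)
cv2.imwrite("pics/c2.png",np.hstack([f(s,295,175),f(t,270,200)]))
```

```text
[0.54537419 0.03470379 0.14909381] [-1.79900376e+02 -8.22200986e-02  1.51690455e+02]
```

View pics/c2.png

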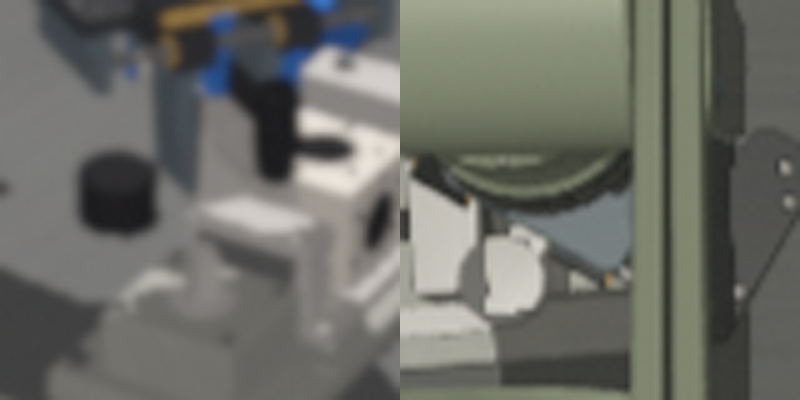

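Run:
```python
from h import *
np.set_printoptions(precision=4,suppress=True,linewidth=200)
t=cv2.cvtColor(cv2.imread("pics/t2.png"),6); s=cv2.cvtColor(cv2.imread("pics/s2.png"),6)
print(t[242:267,278:302]); 
p=np.array([.5454,.0347]);a=np.radians(151.7-180);u=np.array([np.cos(a),np.sin(a)]); zb=.149-.0235
print("pred cw px",proj("top",[*(p-.052*u),zb+.052]),"scene handle bottom/top",proj("scene",[[*(p+.07*u),zb+.045],[*(p+.07*u),zb+.095]]),"hub bottom corners",proj("scene",[[*p,zb]]))
print(s[186:214,342:362]); print(s[205:220,330:350])
```

```text
[[193 194 195 196 182 183 197 134  69  52  73  76  69  78  91  82  73  67  65  62  65  66  63  75]
 [194 194 195 196 195 195 201 136  73  52  75  87  82  92 107 106 106 105 102 101 102 103 103 111]
 [194 195 196 196 196 196 199 137  76  53  70  91  86  86 101 120 114 119 123 124 124 124 124 124]
 [194 195 196 197 196 196 198 137  78  54  67  89  87  88 146 165 158 130 113 119 124 124 125 125]
 [194 196 197 197 197 197 198 138  80  55  66  85  92  93 177 191 191 173 145 119 114 120 124 125]
 [195 196 196 198 196 196 197 139  84 120 141 149 155 152 176 171 171 176 184 172 151 120 117 124]
 [195 196 197 198 196 197 190 133  98 166 183 186 188 186 178 166 159 141 194 202 190 129  98 110]
 [196 197 197 199 197 186 159 118 110 179 189 189 189 189 190 191 187 167 189 204 184 122  85  86]
 [196 197 198 198 196 161 119 110 111 180 189 191 191 191 192 191 191 190 187 193 146  93  77  79]
 [197 197 198 199 181 133 111 110 111 181 191 192 192 193 192 192 193 195 194 174 114  87  69  65]
 [197 197 199 193 149 115 110 111 111 182 192 193 194 195 193 193 195 196 197 180 116  93  84  76]
 [198 197 1
[... 4387 characters left out ...]
33 131 128 125 124 119 105  89  80]
 [106  92  84  86 104 124 131 132 132 133 134 134 134 133 131 129 126 121 114 110]
 [116 106  96  98 112 127 133 133 134 135 137 139 142 144 143 139 132 128 126 125]
 [122 117 111 111 121 132 137 139 143 148 153 158 164 168 167 160 150 142 136 133]
 [124 123 120 122 133 144 152 159 166 173 180 185 188 191 190 185 177 168 160 152]
 [125 125 128 133 143 155 167 178 187 193 197 200 202 202 202 200 196 191 186 179]
 [125 129 136 141 144 150 161 175 187 194 199 202 204 204 205 205 204 202 200 197]
 [125 128 135 139 138 139 145 156 167 176 185 192 196 199 203 204 205 205 205 204]
 [125 126 130 133 132 131 134 138 143 151 160 168 174 182 192 198 202 203 204 204]]
```

Request:
apply_moves([
  {"tx": 0, "ty": 0, "tz": 1.5, "wx": 0, "wy": 0, "wz": 0},
  {"tx": 0, "ty": 0, "tz": 0, "wx": 0, "wy": 0, "wz": 0},
  {"tx": 0, "ty": 0, "tz": 0, "wx": 0, "wy": 0, "wz": 0},
])

```text
time: 5.68
tool_pos: [0.5459, 0.034, 0.1346]
ee_rot: [-180.0, -0.0, 151.6]
contact_force: [-0.5, 0.6, -3.3]
gripper_width: 0.329
gripper_force: 35.0
```

Run:
```python
from h import *
np.set_printoptions(precision=4,suppress=True,linewidth=200)
for i in range(3):
    q=robot.sense(); print(q['tool_pos'],q['ee_rot'],q['contact_force']); t=viewer.snapshot("top")[:,:,::-1]
s=viewer.snapshot("scene")[:,:,::-1]; cv2.imwrite("pics/s3.png",s); cv2.imwrite("pics/t3.png",t)
t=cv2.cvtColor(t.copy(),6); s=cv2.cvtColor(s.copy(),6)
p=q['tool_pos'][:2];a=np.radians(q['ee_rot'][2]-180);u=np.array([np.cos(a),np.sin(a)]); zb=q['tool_pos'][2]-.0235
n=np.linspace(0,2*np.pi,72); C=np.c_[(p-.052*u)[0]+.017*np.cos(n),(p-.052*u)[1]+.017*np.sin(n),0*n+zb+.052]
P=proj("top",C); print("pred cw extents",P.min(0),P.max(0)); print(t[244:268:2,276:302])
print("handle pred",proj("scene",[[*(p+.07*u),zb+.06]])); y=int(proj("scene",[[*(p+.07*u),zb+.06]])[0,1]); print(y,s[y-1:y+2,338:362])
```

```text
[0.5459 0.034  0.1346] [-179.9725   -0.0278  151.5659] [-0.4709  0.6415 -3.3325]
[0.5462 0.0342 0.1349] [-179.9958    0.0065  151.5815] [-0.353   0.6895 -3.6309]
[0.5463 0.0343 0.1351] [179.992    0.0239 151.592 ] [-0.2899  0.2265 -3.561 ]
pred cw extents [282.9343 246.7774] [300.4811 264.3055]
[[193 193 193 195 196 196 195 196 199 156  88  52  70  91  86  86  86  89 106 105 111 114 106 104 111 114]
 [193 194 194 195 197 197 197 196 197 161  96  55  67  90  85  89  90 147 185 183 170 139 115 119 124 125]
 [194 195 195 197 197 198 197 197 198 140  77  72  92 157 165 175 178 175 166 170 171 194 191 175 134 109]
 [195 195 196 197 198 199 198 197 191 135 109 110 111 179 190 191 190 191 191 190 189 174 180 176 120  85]
 [195 197 197 197 198 199 198 183 139 112 111 111 111 182 192 194 194 194 193 195 196 197 191 133  97  86]
 [196 197 198 198 199 199 199 154 117 111 112 111 112 185 195 196 196 196 198 199 199 200 200 179 113  93]
 [197 198 199 200 200 202 202 141 110 111 112 112 112 188 198 198 199 200 201 202 203 203 202 180 111  89]
 [156 154 151 148 141 126 116 102 109 112 112 111 189 200 199 200 203 204 204 206 205 205 204 168 104  80]
 [130 117 124 132 144 130 125 139 136 117 113 114 165 173 174 200 206 185 180 180 179 180 157 101  84  88]
 [197 197 196 196 196 196 196 196 196 182 147 118 113 114 116 117 116 117 117 114 105  94  83  88  92  94]
 [197 197 197 197 197 196 197 197 197 197 197 181 125 100 101 100  98  94  91  84  85  90  93  95  94  95]
 [185 184 178 176 180 182 174 171 159 156 162 164 149 109  94  94  94  95  95  94  94  96  95  94  95  94]]
handle pred [[348.6599 209.7209]]
209 [[123 124 124 123 123 117  97  63  34  29  29  29  30  32  51  99 152 188 204 207 203 200 200 199]
 [122 122 123 124 123 117  97  62  34  29  29  28  30  32  54 106 162 200 219 224 223 223 223 223]
 [121 120 122 123 122 117  97  63  35  27  29  29  28  32  59 113 165 199 215 222 226 229 229 230]]
```

Request:
apply_moves([
  {"tx": 0.1, "ty": 0.09, "tz": 0.8, "wx": 0, "wy": 0, "wz": 0},
  {"tx": 0, "ty": 0, "tz": 0.8, "wx": 0, "wy": 0, "wz": 0},
  {"tx": 0, "ty": 0, "tz": 0, "wx": 0, "wy": 0, "wz": 0},
  {"tx": 0, "ty": 0, "tz": 0, "wx": 0, "wy": 0, "wz": 0},
  {"tx": 0, "ty": 0, "tz": 0, "wx": 0, "wy": 0, "wz": 0},
])

```text
time: 6.5
tool_pos: [0.5459, 0.036, 0.1191]
ee_rot: [180.0, 0.0, 151.6]
contact_force: [-0.3, -0.6, -3.6]
gripper_width: 0.329
gripper_force: 35.0
```

Request:
apply_moves([
  {"tx": 0, "ty": 0, "tz": 0.1, "wx": 0, "wy": 0, "wz": 0},
  {"tx": 0, "ty": 0, "tz": 0.1, "wx": 0, "wy": 0, "wz": 0},
  {"tx": 0, "ty": 0, "tz": 0.1, "wx": 0, "wy": 0, "wz": 0},
  {"tx": 0, "ty": 0, "tz": 0, "wx": 0, "wy": 0, "wz": 0},
])

```text
time: 7.0
tool_pos: [0.5456, 0.0359, 0.1158]
ee_rot: [-180.0, -0.0, 151.6]
contact_force: [0.7, 0.0, -3.6]
gripper_width: 0.328
gripper_force: 35.0
```

Request:
apply_moves([
  {"tx": 0, "ty": 0, "tz": 0.1, "wx": 0, "wy": 0, "wz": 0},
  {"tx": 0, "ty": 0, "tz": 0.1, "wx": 0, "wy": 0, "wz": 0},
  {"tx": 0, "ty": 0, "tz": 0, "wx": 0, "wy": 0, "wz": 0},
])

```text
time: 7.38
tool_pos: [0.5456, 0.036, 0.1138]
ee_rot: [-180.0, -0.0, 151.6]
contact_force: [-0.4, 0.3, -3.8]
gripper_width: 0.329
gripper_force: 35.0
```

Request:
apply_moves([
  {"tx": 0, "ty": 0, "tz": 0.1, "wx": 0, "wy": 0, "wz": 0},
  {"tx": 0, "ty": 0, "tz": 0.1, "wx": 0, "wy": 0, "wz": 0},
  {"tx": 0, "ty": 0, "tz": 0, "wx": 0, "wy": 0, "wz": 0},
])

```text
time: 7.75
tool_pos: [0.5457, 0.0359, 0.1119]
ee_rot: [-180.0, 0.0, 151.6]
contact_force: [-0.2, -0.1, -4.1]
gripper_width: 0.325
gripper_force: 35.0
```

No contact so far, so the pilot has entered. Now feeling for the square.

Request:
apply_moves([
  {"tx": 0, "ty": 0, "tz": 0.1, "wx": 0, "wy": 0, "wz": 0},
  {"tx": 0, "ty": 0, "tz": 0.1, "wx": 0, "wy": 0, "wz": 0},
  {"tx": 0, "ty": 0, "tz": 0, "wx": 0, "wy": 0, "wz": 0},
])

```text
time: 8.12
tool_pos: [0.5459, 0.0359, 0.1112]
ee_rot: [180.0, 0.1, 151.6]
contact_force: [-2.0, 1.2, 5.4]
gripper_width: 0.327
gripper_force: 35.0
```

Request:
apply_moves([
  {"tx": 0, "ty": 0, "tz": 0.1, "wx": 0, "wy": 0, "wz": 0},
  {"tx": 0, "ty": 0, "tz": 0, "wx": 0, "wy": 0, "wz": 0},
])

```text
time: 8.38
tool_pos: [0.5456, 0.0354, 0.1087]
ee_rot: [-179.9, 0.0, 151.6]
contact_force: [-0.9, -3.0, -2.1]
gripper_width: 0.328
gripper_force: 35.0
```

The first contact gave 9 N, then it slipped on. Continuing down.

Request:
apply_moves([
  {"tx": 0, "ty": 0, "tz": 0.15, "wx": 0, "wy": 0, "wz": 0},
  {"tx": 0, "ty": 0, "tz": 0.15, "wx": 0, "wy": 0, "wz": 0},
  {"tx": 0, "ty": 0, "tz": 0, "wx": 0, "wy": 0, "wz": 0},
])

```text
time: 8.75
tool_pos: [0.5456, 0.0355, 0.1056]
ee_rot: [-179.9, 0.0, 151.6]
contact_force: [-0.6, -4.4, -2.5]
gripper_width: 0.326
gripper_force: 35.0
```

Request:
apply_moves([
  {"tx": 0, "ty": 0, "tz": 0.2, "wx": 0, "wy": 0, "wz": 0},
  {"tx": 0, "ty": 0, "tz": 0.2, "wx": 0, "wy": 0, "wz": 0},
  {"tx": 0, "ty": 0, "tz": 0, "wx": 0, "wy": 0, "wz": 0},
])

```text
time: 9.12
tool_pos: [0.5456, 0.0354, 0.1018]
ee_rot: [-179.9, 0.0, 151.6]
contact_force: [-0.6, -5.8, -1.6]
gripper_width: 0.328
gripper_force: 35.0
```

Request:
apply_moves([
  {"tx": -0.03, "ty": -0.06, "tz": 0.2, "wx": 0, "wy": 0, "wz": 0},
  {"tx": 0, "ty": 0, "tz": 0.2, "wx": 0, "wy": 0, "wz": 0},
  {"tx": 0, "ty": 0, "tz": 0.2, "wx": 0, "wy": 0, "wz": 0},
  {"tx": 0, "ty": 0, "tz": 0, "wx": 0, "wy": 0, "wz": 0},
])

```text
time: 9.62
tool_pos: [0.5456, 0.0353, 0.0955]
ee_rot: [-180.0, -0.0, 151.6]
contact_force: [-0.7, -4.0, -3.4]
gripper_width: 0.329
gripper_force: 35.0
```

Request:
apply_moves([
  {"tx": 0, "ty": 0, "tz": 0.2, "wx": 0, "wy": 0, "wz": 0},
  {"tx": 0, "ty": 0, "tz": 0.2, "wx": 0, "wy": 0, "wz": 0},
  {"tx": 0, "ty": 0, "tz": 0.2, "wx": 0, "wy": 0, "wz": 0},
  {"tx": 0, "ty": 0, "tz": 0, "wx": 0, "wy": 0, "wz": 0},
])

```text
time: 10.12
tool_pos: [0.5456, 0.0353, 0.0896]
ee_rot: [-180.0, -0.0, 151.6]
contact_force: [-0.7, -2.6, -4.7]
gripper_width: 0.324
gripper_force: 35.0
```

Request:
apply_moves([
  {"tx": 0, "ty": 0, "tz": 0.15, "wx": 0, "wy": 0, "wz": 0},
  {"tx": 0, "ty": 0, "tz": 0.15, "wx": 0, "wy": 0, "wz": 0},
  {"tx": 0, "ty": 0, "tz": 0, "wx": 0, "wy": 0, "wz": 0},
])

```text
time: 10.5
tool_pos: [0.5456, 0.0353, 0.0867]
ee_rot: [-180.0, -0.0, 151.6]
contact_force: [-0.9, -2.3, -3.0]
gripper_width: 0.328
gripper_force: 35.0
```

Request:
apply_moves([
  {"tx": 0, "ty": 0, "tz": 0.1, "wx": 0, "wy": 0, "wz": 0},
  {"tx": 0, "ty": 0, "tz": 0, "wx": 0, "wy": 0, "wz": 0},
])

```text
time: 10.75
tool_pos: [0.5456, 0.0353, 0.086]
ee_rot: [-180.0, -0.0, 151.6]
contact_force: [-1.4, -2.4, -0.3]
gripper_width: 0.326
gripper_force: 35.0
```

The hub is home at z = 0.086. Releasing, rising, and going to the handle, which is 70 mm along tool -x.

Request:
apply_moves([
  {"tx": 0, "ty": 0, "tz": 0, "wx": 0, "wy": 0, "wz": 0},
  {"tx": 0, "ty": 0, "tz": 0, "wx": 0, "wy": 0, "wz": 0},
  {"tx": 0, "ty": 0, "tz": 0, "wx": 0, "wy": 0, "wz": 0},
  {"tx": 0, "ty": 0, "tz": -0.5, "wx": 0, "wy": 0, "wz": 0},
  {"tx": 0, "ty": 0, "tz": -2.5, "wx": 0, "wy": 0, "wz": 0},
  {"tx": 0, "ty": 0, "tz": -2.5, "wx": 0, "wy": 0, "wz": 0},
  {"tx": 0, "ty": 0, "tz": -2.5, "wx": 0, "wy": 0, "wz": 0},
  {"tx": 0, "ty": 0, "tz": -2.2, "wx": 0, "wy": 0, "wz": 0},
  {"tx": -3.5, "ty": 0, "tz": 0, "wx": 0, "wy": 0, "wz": 0},
  {"tx": -3.5, "ty": 0, "tz": 0, "wx": 0, "wy": 0, "wz": 0},
  {"tx": 0, "ty": 0, "tz": 0, "wx": 0, "wy": 0, "wz": 0},
], claw=1)

```text
time: 12.12
tool_pos: [0.6089, 0.0011, 0.1879]
ee_rot: [180.0, 0.1, 151.5]
contact_force: [-0.8, 0.7, -0.4]
gripper_width: 1.002
gripper_force: 0.0
```

Run:
```python
from h import *
s=viewer.snapshot("scene")[:,:,::-1]; t=viewer.snapshot("top")[:,:,::-1]
cv2.imwrite("pics/s4.png",s);cv2.imwrite("pics/t4.png",t); print(robot.sense()['tool_pos'],robot.sense()['ee_rot'])
f=lambda im,x,y:cv2.resize(im[y:y+100,x:x+100],(400,400),interpolation=2)
cv2.imwrite("pics/c4.png",np.hstack([f(s,295,170),f(t,250,180)]))
```

```text
[0.60677336 0.0021102  0.18775608] [-1.79984907e+02 -6.21567367e-02  1.51607154e+02]
```

View pics/c4.png

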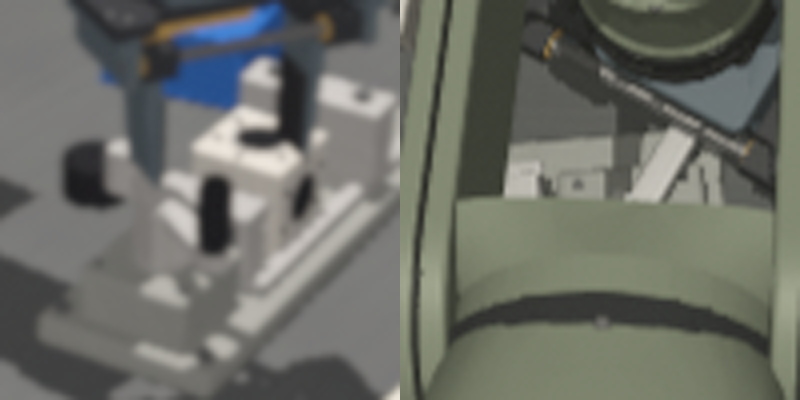

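The crank stands on the shaft, with its handle at about (348,224) in the scene picture, below the gripper. Descending and gripping the handle.

Request:
apply_moves([
  {"tx": 0, "ty": 0, "tz": 2, "wx": 0, "wy": 0, "wz": 0},
  {"tx": 0, "ty": 0, "tz": 2, "wx": 0, "wy": 0, "wz": 0},
  {"tx": 0, "ty": 0, "tz": 1.6, "wx": 0, "wy": 0, "wz": 0},
  {"tx": 0, "ty": 0, "tz": 0, "wx": 0, "wy": 0, "wz": 0},
])

```text
time: 12.72
tool_pos: [0.606, 0.0024, 0.1309]
ee_rot: [-179.9, -0.1, 151.7]
contact_force: [-0.6, -0.1, -0.1]
gripper_width: 0.998
gripper_force: 0.0
```

Request:
apply_moves([
  {"tx": 0, "ty": 0, "tz": 0, "wx": 0, "wy": 0, "wz": 0},
  {"tx": 0, "ty": 0, "tz": 0, "wx": 0, "wy": 0, "wz": 0},
  {"tx": 0, "ty": 0, "tz": 0, "wx": 0, "wy": 0, "wz": 0},
  {"tx": 0, "ty": 0, "tz": 0, "wx": 0, "wy": 0, "wz": 0},
  {"tx": 0, "ty": 0, "tz": 0, "wx": 0, "wy": 0, "wz": 0},
  {"tx": 0, "ty": 0, "tz": 0, "wx": 0, "wy": 0, "wz": 0},
  {"tx": 0, "ty": 0, "tz": 0, "wx": 0, "wy": 0, "wz": 0},
], claw=0.1, grip_force=40)

```text
time: 13.6
tool_pos: [0.6072, 0.002, 0.1319]
ee_rot: [-180.0, 0.0, 151.6]
contact_force: [0.1, -0.7, -0.6]
gripper_width: 0.265
gripper_force: 0.0
```

Run:
```python
from h import *
np.set_printoptions(precision=4,suppress=True,linewidth=200)
S=np.array([.5456,.0353]); a=np.radians(5.5); e=np.array([-np.sin(a),np.cos(a)])
for n,z,uv in(("stop",.07,[[208.8,220.7],[211.2,271.4]]),("cubeL",.09,[[229.3,227.4],[230.5,258.8]]),("cubeR",.09,[[261,225.5],[262.9,257.9]]),("jawF",.058,[[271,223.3],[272.9,258.8]])):
    print(n,(onz("top",uv,z)[:,:2]-S)@e)
```

```text
stop [0.2111 0.2104]
cubeL [0.1629 0.1634]
cubeR [0.0956 0.0953]
jawF [0.0785 0.0788]
```

Request:
apply_moves([
  {"tx": 0, "ty": 0, "tz": 0, "wx": 0, "wy": 0, "wz": 0},
  {"tx": 0, "ty": 0, "tz": 0, "wx": 0, "wy": 0, "wz": 0},
  {"tx": 0.24, "ty": -1.81, "tz": 0, "wx": 0, "wy": 0, "wz": 0},
  {"tx": 0.7, "ty": -1.69, "tz": 0, "wx": 0, "wy": 0, "wz": 0},
  {"tx": 1.11, "ty": -1.45, "tz": 0, "wx": 0, "wy": 0, "wz": 0},
])

```text
time: 14.22
tool_pos: [0.5687, -0.0314, 0.1326]
ee_rot: [179.6, 0.4, 151.5]
contact_force: [7.6, 5.9, -4.8]
gripper_width: 0.241
gripper_force: 40.0
```

Request:
apply_moves([
  {"tx": 1.45, "ty": -1.11, "tz": 0, "wx": 0, "wy": 0, "wz": 0},
  {"tx": 1.69, "ty": -0.7, "tz": 0, "wx": 0, "wy": 0, "wz": 0},
  {"tx": 1.81, "ty": -0.24, "tz": 0, "wx": 0, "wy": 0, "wz": 0},
  {"tx": 1.81, "ty": 0.24, "tz": 0, "wx": 0, "wy": 0, "wz": 0},
  {"tx": 1.69, "ty": 0.7, "tz": 0, "wx": 0, "wy": 0, "wz": 0},
  {"tx": 1.45, "ty": 1.11, "tz": 0, "wx": 0, "wy": 0, "wz": 0},
  {"tx": 1.11, "ty": 1.45, "tz": 0, "wx": 0, "wy": 0, "wz": 0},
  {"tx": 0.7, "ty": 1.69, "tz": 0, "wx": 0, "wy": 0, "wz": 0},
  {"tx": 0.24, "ty": 1.81, "tz": 0, "wx": 0, "wy": 0, "wz": 0},
])

```text
time: 15.35
tool_pos: [0.4827, 0.0653, 0.1318]
ee_rot: [-179.6, 0.1, 151.8]
contact_force: [0.9, -10.9, -0.8]
gripper_width: 0.238
gripper_force: 40.0
```

```bash
cat > st.py <<'E'
from h import *
np.set_printoptions(precision=4,suppress=True,linewidth=200)
q=robot.sense(); S=np.array([.5456,.0353]); d=q['tool_pos'][:2]-S; r=np.hypot(*d); th=np.arctan2(d[1],d[0])
T=np.array([np.sin(th),-np.cos(th)]); F=q['contact_force'][:2]
print(q['time'],"phi",(151.6-np.degrees(th))%360,"r",r,"Ftan",-F@T,"Frad",F@d/r,"Fz",q['contact_force'][2],"z",q['tool_pos'][2],q['ee_rot'],q['gripper_width'])
E
python3 st.py
```

```text
15.35 phi 357.1018028539993 r 0.06967105610405219 Ftan 9.427240478396458 Frad -5.463593677706088 Fz -0.8103858540152471 z 0.13181446224387403 [-179.6068    0.0923  151.7542] 0.2379262171639135
```

Request:
apply_moves([
  {"tx": -0.24, "ty": 1.81, "tz": 0, "wx": 0, "wy": 0, "wz": 0},
  {"tx": -0.7, "ty": 1.69, "tz": 0, "wx": 0, "wy": 0, "wz": 0},
  {"tx": -1.11, "ty": 1.45, "tz": 0, "wx": 0, "wy": 0, "wz": 0},
  {"tx": -1.45, "ty": 1.11, "tz": 0, "wx": 0, "wy": 0, "wz": 0},
  {"tx": -1.69, "ty": 0.7, "tz": 0, "wx": 0, "wy": 0, "wz": 0},
  {"tx": -1.81, "ty": 0.24, "tz": 0, "wx": 0, "wy": 0, "wz": 0},
  {"tx": -1.81, "ty": -0.24, "tz": 0, "wx": 0, "wy": 0, "wz": 0},
  {"tx": -1.69, "ty": -0.7, "tz": 0, "wx": 0, "wy": 0, "wz": 0},
  {"tx": -1.45, "ty": -1.11, "tz": 0, "wx": 0, "wy": 0, "wz": 0},
  {"tx": -1.11, "ty": -1.45, "tz": 0, "wx": 0, "wy": 0, "wz": 0},
  {"tx": -0.7, "ty": -1.69, "tz": 0, "wx": 0, "wy": 0, "wz": 0},
  {"tx": -0.24, "ty": -1.81, "tz": 0, "wx": 0, "wy": 0, "wz": 0},
])

```text
time: 16.85
tool_pos: [0.6086, 0.0038, 0.1324]
ee_rot: [179.6, 0.1, 151.5]
contact_force: [3.5, 9.1, -2.2]
gripper_width: 0.242
gripper_force: 40.0
```

```bash
python3 st.py
```

```text
16.85 phi 178.1406107394512 r 0.07040194720133294 Ftan 9.689088093975633 Frad -0.9221559145155767 Fz -2.1750957766839476 z 0.1324085979748166 [179.5763   0.0693 151.5301] 0.24197127239469954
```

Request:
apply_moves([
  {"tx": 0.24, "ty": -1.81, "tz": 0, "wx": 0, "wy": 0, "wz": 0},
  {"tx": 0.7, "ty": -1.69, "tz": 0, "wx": 0, "wy": 0, "wz": 0},
  {"tx": 1.11, "ty": -1.45, "tz": 0, "wx": 0, "wy": 0, "wz": 0},
  {"tx": 1.45, "ty": -1.11, "tz": 0, "wx": 0, "wy": 0, "wz": 0},
  {"tx": 1.69, "ty": -0.7, "tz": 0, "wx": 0, "wy": 0, "wz": 0},
  {"tx": 1.81, "ty": -0.24, "tz": 0, "wx": 0, "wy": 0, "wz": 0},
  {"tx": 1.81, "ty": 0.24, "tz": 0, "wx": 0, "wy": 0, "wz": 0},
  {"tx": 1.69, "ty": 0.7, "tz": 0, "wx": 0, "wy": 0, "wz": 0},
  {"tx": 1.45, "ty": 1.11, "tz": 0, "wx": 0, "wy": 0, "wz": 0},
  {"tx": 1.11, "ty": 1.45, "tz": 0, "wx": 0, "wy": 0, "wz": 0},
  {"tx": 0.7, "ty": 1.69, "tz": 0, "wx": 0, "wy": 0, "wz": 0},
  {"tx": 0.24, "ty": 1.81, "tz": 0, "wx": 0, "wy": 0, "wz": 0},
])

```text
time: 18.35
tool_pos: [0.4826, 0.0652, 0.1318]
ee_rot: [-179.6, 0.1, 151.8]
contact_force: [1.2, -11.9, -0.4]
gripper_width: 0.244
gripper_force: 40.0
```

```bash
python3 st.py
```

```text
18.35 phi 356.9738691321843 r 0.06967284349910116 Ftan 10.206309599986714 Frad -6.185337810435256 Fz -0.4326276262740406 z 0.13179484952552312 [-179.5877    0.0903  151.7558] 0.24381476327862495
```

Request:
apply_moves([
  {"tx": -0.24, "ty": 1.81, "tz": 0, "wx": 0, "wy": 0, "wz": 0},
  {"tx": -0.7, "ty": 1.69, "tz": 0, "wx": 0, "wy": 0, "wz": 0},
  {"tx": -1.11, "ty": 1.45, "tz": 0, "wx": 0, "wy": 0, "wz": 0},
  {"tx": -1.45, "ty": 1.11, "tz": 0, "wx": 0, "wy": 0, "wz": 0},
  {"tx": -1.69, "ty": 0.7, "tz": 0, "wx": 0, "wy": 0, "wz": 0},
  {"tx": -1.81, "ty": 0.24, "tz": 0, "wx": 0, "wy": 0, "wz": 0},
  {"tx": -1.81, "ty": -0.24, "tz": 0, "wx": 0, "wy": 0, "wz": 0},
  {"tx": -1.69, "ty": -0.7, "tz": 0, "wx": 0, "wy": 0, "wz": 0},
  {"tx": -1.45, "ty": -1.11, "tz": 0, "wx": 0, "wy": 0, "wz": 0},
  {"tx": -1.11, "ty": -1.45, "tz": 0, "wx": 0, "wy": 0, "wz": 0},
  {"tx": -0.7, "ty": -1.69, "tz": 0, "wx": 0, "wy": 0, "wz": 0},
  {"tx": -0.24, "ty": -1.81, "tz": 0, "wx": 0, "wy": 0, "wz": 0},
])

```text
time: 19.85
tool_pos: [0.6086, 0.0038, 0.1324]
ee_rot: [179.6, 0.1, 151.5]
contact_force: [3.9, 9.3, -1.3]
gripper_width: 0.246
gripper_force: 40.0
```

```bash
python3 st.py
python3 - <<'E'
from h import *
s=viewer.snapshot("scene")[:,:,::-1]; t=viewer.snapshot("top")[:,:,::-1]
cv2.imwrite("pics/s5.png",s);cv2.imwrite("pics/t5.png",t)
f=lambda im,x,y:cv2.resize(im[y:y+100,x:x+100],(400,400),interpolation=2)
cv2.imwrite("pics/c5.png",np.hstack([f(s,305,160),f(t,200,190)]))
E
```

```text
19.85 phi 178.14437731200024 r 0.07041835767453991 Ftan 10.059042844638416 Frad -0.6188326012994537 Fz -1.3118122957733322 z 0.1323985910978468 [179.5783   0.0688 151.5307] 0.24634601717119195
```

View pics/c5.png

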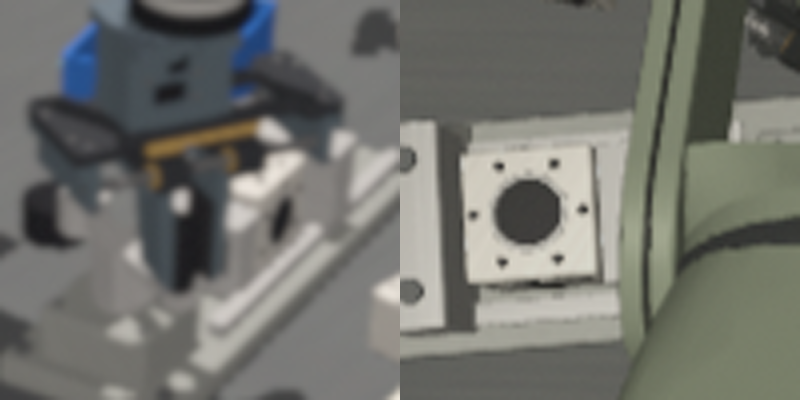

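Run:
```python
from h import *
np.set_printoptions(precision=4,suppress=True,linewidth=200)
S=np.array([.5456,.0353]); a=np.radians(5.5); e=np.array([-np.sin(a),np.cos(a)])
t0=cv2.cvtColor(cv2.imread("pics/t5.png"),6).astype(float)
def edge(v,u0,u1,sgn):
    r=t0[v-1:v+2].mean(0); g=np.diff(r)*sgn; g=np.clip(g[u0:u1],0,None); k=np.argmax(g); w=slice(max(k-2,0),k+3); return u0+.5+(np.arange(len(g))[w]*g[w]).sum()/g[w].sum()
for v in (235,240,246,252,256):
    us,uc,ur=edge(v,205,214,-1),edge(v,213,222,1),edge(v,244,255,-1)
    print(v,us,uc,ur,(onz("top",[us,v],.07)[0,:2]-S)@e,(onz("top",[uc,v],.09)[0,:2]-S)@e,(onz("top",[ur,v],.09)[0,:2]-S)@e)
```

```text
235 208.96567164179103 214.9961038961039 247.2811320754717 0.21201047183670715 0.1938627636992065 0.1256311980992992
240 209.32267441860466 215.390625 247.84317343173433 0.21168251513522654 0.19347889904547166 0.1249844171482491
246 209.5778097982709 215.6290322580645 248.11514195583595 0.21166346793780344 0.1935155916067423 0.12505718176912772
252 209.78695652173914 215.8375959079284 248.24729241877256 0.2117433539816353 0.19361497935221017 0.125423346725644
256 209.97838616714697 216.05388471177946 248.44501718213058 0.21168463508064617 0.1935183843609788 0.12543676072446486
```

```bash
cat >> st.py <<'E'
t0=cv2.cvtColor(viewer.snapshot("top"),7).astype(float)
def edge(v,u0,u1,sgn):
    r=t0[v-1:v+2].mean(0); g=np.diff(r)*sgn; g=np.clip(g[u0:u1],0,None); k=np.argmax(g); w=slice(max(k-2,0),k+3); return u0+.5+(np.arange(len(g))[w]*g[w]).sum()/g[w].sum()
print("cubeL u",np.mean([edge(v,206,222,1) for v in range(236,257,2)]),"cubeR u",np.mean([edge(v,233,255,-1) for v in range(236,257,2)]))
E
python3 st.py
```

```text
19.95 phi 180.0707867318735 r 0.07037235541197194 Ftan 4.276709214975934 Frad 0.8572937029273591 Fz -1.0469646561932713 z 0.13231152335259638 [179.8054   0.0549 151.4936] 0.24449384754874498
cubeL u 215.57952131163137 cubeR u 247.6436822359189
```

Request:
apply_moves([
  {"tx": 0.24, "ty": -1.81, "tz": 0, "wx": 0, "wy": 0, "wz": 0},
  {"tx": 0.7, "ty": -1.69, "tz": 0, "wx": 0, "wy": 0, "wz": 0},
  {"tx": 1.11, "ty": -1.45, "tz": 0, "wx": 0, "wy": 0, "wz": 0},
  {"tx": 1.45, "ty": -1.11, "tz": 0, "wx": 0, "wy": 0, "wz": 0},
  {"tx": 1.69, "ty": -0.7, "tz": 0, "wx": 0, "wy": 0, "wz": 0},
  {"tx": 1.81, "ty": -0.24, "tz": 0, "wx": 0, "wy": 0, "wz": 0},
  {"tx": 1.81, "ty": 0.24, "tz": 0, "wx": 0, "wy": 0, "wz": 0},
  {"tx": 1.69, "ty": 0.7, "tz": 0, "wx": 0, "wy": 0, "wz": 0},
  {"tx": 1.45, "ty": 1.11, "tz": 0, "wx": 0, "wy": 0, "wz": 0},
  {"tx": 1.11, "ty": 1.45, "tz": 0, "wx": 0, "wy": 0, "wz": 0},
  {"tx": 0, "ty": 0, "tz": 0, "wx": 0, "wy": 0, "wz": 0},
])

```text
time: 21.38
tool_pos: [0.4759, 0.0319, 0.132]
ee_rot: [-179.8, 0.2, 151.8]
contact_force: [3.1, -3.2, -2.1]
gripper_width: 0.242
gripper_force: 40.0
```

```bash
python3 st.py
```

```text
21.375 phi 328.8013230427496 r 0.06980242290860066 Ftan 3.359993331147844 Frad -2.962223581281612 Fz -2.1059911406902954 z 0.1320057645413784 [-179.8382    0.1895  151.7912] 0.24185802084327826
cubeL u 210.97202991996616 cubeR u 240.6258299820574
```

```bash
cat >> st.py <<'E'
m=(t0<80); m[:, :205]=0; m[:,250:]=0; m[:225]=0; m[262:]=0
print("bore",[b for b in blobs(m,100)[0]])
E
python3 st.py
python3 - <<'E'
from h import *
t0=cv2.cvtColor(cv2.imread("pics/t5.png"),6).astype(float)
m=(t0<80); m[:, :205]=0; m[:,250:]=0; m[:225]=0; m[262:]=0
print(blobs(m,100)[0])
E
```

```text
21.425 phi 328.7069877322919 r 0.06981551379718588 Ftan 3.142446756019855 Frad -2.198694428971013 Fz -1.339319465162706 z 0.1319947542405619 [-179.8506    0.1677  151.7572] 0.2461763993873602
cubeL u 210.97061519961935 cubeR u 240.89927274823177
bore [(np.int32(197), array([226.94, 243.06]), array([220, 235,  15,  17], dtype=int32))]
[(np.int32(172), array([212.74, 242.61]), array([210, 225,   8,  37], dtype=int32)), (np.int32(198), array([231.65, 242.49]), array([224, 235,  16,  16], dtype=int32))]
```

Request:
apply_moves([
  {"tx": 0.7, "ty": 1.69, "tz": 0, "wx": 0, "wy": 0, "wz": 0},
  {"tx": 0.24, "ty": 1.81, "tz": 0, "wx": 0, "wy": 0, "wz": 0},
])

```text
time: 21.72
tool_pos: [0.4827, 0.0654, 0.1318]
ee_rot: [-179.6, 0.1, 151.7]
contact_force: [2.4, -12.2, -0.6]
gripper_width: 0.243
gripper_force: 40.0
```

```bash
python3 st.py
```

```text
21.725 phi 357.1924984573094 r 0.06970931244867232 Ftan 9.970996322274713 Frad -7.387924002352235 Fz -0.5709249380780644 z 0.13179064497745296 [-179.5764    0.0522  151.7366] 0.2432247991767438
cubeL u 214.42126115427206 cubeR u 242.46969696969697
bore []
```

```bash
sed -i '/^t0=/i import sys\nif len(sys.argv)<2: sys.exit()' st.py
```

Request:
apply_moves([
  {"tx": -0.11, "ty": 1.21, "tz": 0, "wx": 0, "wy": 0, "wz": 0},
  {"tx": -0.32, "ty": 1.18, "tz": 0, "wx": 0, "wy": 0, "wz": 0},
])

```text
time: 22.02
tool_pos: [0.4958, 0.0839, 0.1315]
ee_rot: [-179.4, -0.2, 151.8]
contact_force: [-4.7, -10.9, 5.0]
gripper_width: 0.239
gripper_force: 40.0
```

```bash
python3 st.py
```

```text
22.025 phi 15.93328971072475 r 0.06960590292173437 Ftan 11.096138526834455 Frad -4.311001725581528 Fz 5.02031319166104 z 0.13153443823070293 [-179.3864   -0.1929  151.7512] 0.23920156895043557
```

Request:
apply_moves([
  {"tx": -0.52, "ty": 1.1, "tz": 0, "wx": 0, "wy": 0, "wz": 0},
  {"tx": -0.7, "ty": 1.0, "tz": 0, "wx": 0, "wy": 0, "wz": 0},
])

```text
time: 22.28
tool_pos: [0.5139, 0.0971, 0.1314]
ee_rot: [-179.3, -0.5, 151.7]
contact_force: [-11.4, -7.5, 9.0]
gripper_width: 0.243
gripper_force: 40.0
```

```bash
python3 st.py
```

```text
22.275 phi 34.44845556655274 r 0.06947447908733684 Ftan 13.608949729551624 Frad -1.4470191129360508 Fz 8.995501857089705 z 0.13143046394031624 [-179.2823   -0.5427  151.6906] 0.24276781509668466
```

```bash
python3 st.py 1
python3 - <<'E'
from h import *
s=viewer.snapshot("scene")[:,:,::-1]; t=viewer.snapshot("top")[:,:,::-1]
cv2.imwrite("pics/s6.png",s);cv2.imwrite("pics/t6.png",t)
f=lambda im,x,y:cv2.resize(im[y:y+80,x:x+80],(400,400),interpolation=2)
cv2.imwrite("pics/c6.png",np.hstack([f(s,330,160),f(t,190,205)]))
E
python3 st.py
```

```text
22.275 phi 34.44845556655274 r 0.06947447908733684 Ftan 13.608949729551624 Frad -1.4470191129360508 Fz 8.995501857089705 z 0.13143046394031624 [-179.2823   -0.5427  151.6906] 0.24276781509668466
cubeL u 210.68030783434617 cubeR u 246.17132786999093
bore [(np.int32(169), array([209.12, 253.22]), array([205, 235,  13,  27], dtype=int32))]
22.425 phi 35.67357712436183 r 0.06942893472582187 Ftan 10.161464970561651 Frad -1.3186017698594168 Fz 6.115042065255743 z 0.13142152187595477 [-179.4399   -0.4235  151.6854] 0.2431013552838365
```

View pics/c6.png

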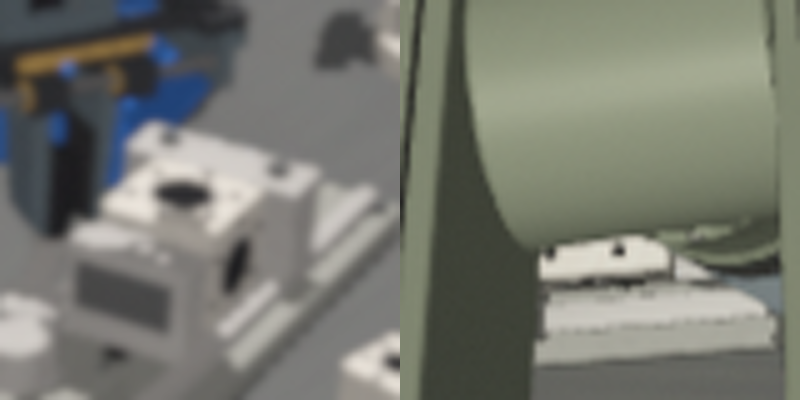

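Request:
apply_moves([
  {"tx": 0, "ty": 0, "tz": 0, "wx": 0, "wy": 0, "wz": 0},
  {"tx": 0, "ty": 0, "tz": 0, "wx": 0, "wy": 0, "wz": 0},
  {"tx": 0, "ty": 0, "tz": 0, "wx": 0, "wy": 0, "wz": 0},
])

```text
time: 22.8
tool_pos: [0.5152, 0.0977, 0.1315]
ee_rot: [-179.5, -0.4, 151.7]
contact_force: [-7.9, -6.2, 5.4]
gripper_width: 0.24
gripper_force: 40.0
```

```bash
python3 st.py
python3 - <<'E'
# bore of the cube in the scene camera: before/after
from h import *
E
```

```text
22.8 phi 35.62542699752623 r 0.06940487252319233 Ftan 9.814135572992086 Frad -2.0828713925244866 Fz 5.44204785281495 z 0.13147972191365068 [-179.4721   -0.3955  151.672 ] 0.23979499781911987
```

The cube now sits against the stop. The steady tangential force is about 10 N against roughly 7 N free, which means about 55–65 N of clamping. Next I relax the push, let go and lift.

Request:
apply_moves([
  {"tx": 0.15, "ty": -0.2, "tz": 0, "wx": 0, "wy": 0, "wz": 0},
  {"tx": 0.12, "ty": -0.16, "tz": 0, "wx": 0, "wy": 0, "wz": 0},
  {"tx": 0, "ty": 0, "tz": 0, "wx": 0, "wy": 0, "wz": 0},
  {"tx": 0, "ty": 0, "tz": 0, "wx": 0, "wy": 0, "wz": 0},
])

```text
time: 23.3
tool_pos: [0.5142, 0.0971, 0.1316]
ee_rot: [-179.8, -0.1, 151.7]
contact_force: [-2.7, -4.7, 2.1]
gripper_width: 0.241
gripper_force: 40.0
```

```bash
python3 st.py
```

```text
23.3 phi 34.69258155985456 r 0.06933073482773217 Ftan 4.48306144394454 Frad -2.9643622253944506 Fz 2.1462841228355227 z 0.13163652983996388 [-179.7756   -0.1262  151.6548] 0.24109889060876327
```

Request:
apply_moves([
  {"tx": 0.12, "ty": -0.16, "tz": 0, "wx": 0, "wy": 0, "wz": 0},
  {"tx": 0, "ty": 0, "tz": 0, "wx": 0, "wy": 0, "wz": 0},
  {"tx": 0, "ty": 0, "tz": 0, "wx": 0, "wy": 0, "wz": 0},
])

```text
time: 23.68
tool_pos: [0.5138, 0.0969, 0.1317]
ee_rot: [-179.9, -0.0, 151.7]
contact_force: [-0.9, -4.8, 0.4]
gripper_width: 0.239
gripper_force: 40.0
```

Request:
apply_moves([
  {"tx": 0, "ty": 0, "tz": 0, "wx": 0, "wy": 0, "wz": 0},
  {"tx": 0, "ty": 0, "tz": 0, "wx": 0, "wy": 0, "wz": 0},
  {"tx": 0, "ty": 0, "tz": 0, "wx": 0, "wy": 0, "wz": 0},
  {"tx": 0, "ty": 0, "tz": 0, "wx": 0, "wy": 0, "wz": 0},
  {"tx": 0, "ty": 0, "tz": -2, "wx": 0, "wy": 0, "wz": 0},
  {"tx": 0, "ty": 0, "tz": -3, "wx": 0, "wy": 0, "wz": 0},
  {"tx": 0, "ty": 0, "tz": -4, "wx": 0, "wy": 0, "wz": 0},
  {"tx": 0, "ty": 0, "tz": -4, "wx": 0, "wy": 0, "wz": 0},
  {"tx": 0, "ty": 4, "tz": 0, "wx": 0, "wy": 0, "wz": 0},
  {"tx": 0, "ty": 4, "tz": 0, "wx": 0, "wy": 0, "wz": 0},
  {"tx": 0, "ty": 4, "tz": 0, "wx": 0, "wy": 0, "wz": 0},
  {"tx": 0, "ty": 4, "tz": 0, "wx": 0, "wy": 0, "wz": 0},
], claw=1)

```text
time: 25.18
tool_pos: [0.5905, 0.2396, 0.2619]
ee_rot: [180.0, 0.0, 151.6]
contact_force: [1.1, -0.7, -0.2]
gripper_width: 1.0
gripper_force: 0.0
```

Run:
```python
from h import *
s=viewer.snapshot("scene")[:,:,::-1]; t=viewer.snapshot("top")[:,:,::-1]
cv2.imwrite("pics/s7.png",s);cv2.imwrite("pics/t7.png",t)
f=lambda im,x,y:cv2.resize(im[y:y+100,x:x+100],(400,400),interpolation=2)
cv2.imwrite("pics/c7.png",np.hstack([f(s,310,160),f(t,240,190)]))
```

```text
(no output)
```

View pics/c7.png

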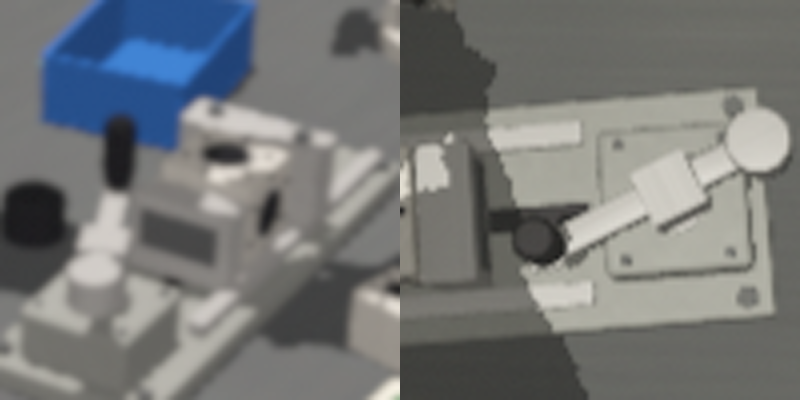

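The crank stands released on the shaft, with its handle at about (274,250) and hub at about (307,236) in the top picture. The jaw, cube and stop touch. Settling, then handing in.

Request:
apply_moves([
  {"tx": 0, "ty": 0, "tz": 0, "wx": 0, "wy": 0, "wz": 0},
  {"tx": 0, "ty": 0, "tz": 0, "wx": 0, "wy": 0, "wz": 0},
  {"tx": 0, "ty": 0, "tz": 0, "wx": 0, "wy": 0, "wz": 0},
])

```text
time: 25.65
tool_pos: [0.5898, 0.2374, 0.2624]
ee_rot: [180.0, 0.0, 151.6]
contact_force: [0.8, 0.1, 0.6]
gripper_width: 0.998
gripper_force: 0.0
```

```bash
python3 -c "
from rig import robot
print(robot.close_job())"
```

```text
the job is handed in; nothing more can be done
None
```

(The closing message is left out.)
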